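Set out two machine feet for tack welding

ROBOT

A 6-joint arm with a two-finger parallel gripper is mounted at the origin on the work surface. World frame = base frame: x ahead of the robot, y to its left, z up, the work surface at z = 0. Lengths are in mm, angles in degrees, forces in N, time in s.
With the tool pointing down it reaches from about 350 to 850 mm from the base axis. Payload 8.1 kg.
Tool frame: the origin (TCP) lies at the very end of the fingers, on their centre line; the grasp point (between the pads) lies 19 mm behind it (r.grasp_offset is the distance from the TCP to the grasp point, in mm); z points along the fingers, y is the line along which they close (so a half turn about z gives the same grasp; the last joint's range is limited). The gripper opens to 85 mm and grips with 20 to 120 N. Pads are 22 mm wide; open, the fingers measure 114 mm over their backs; the gripper's body (76 mm by 85 mm) begins 54 mm behind the grasp point. The pads swing forward as they close: fully open they stand 13 mm farther back than shut.
Start: joints at [-74.164, 7.471, 85.268, -0, 87.261, -4.893], TCP at [212.395, -561.154, 231.292] pointing down, gripper open.
Joint ranges: [-169.43, 169.43], [-51.17, 129.36], [1.28, 143.12], [-76.62, 256.62], [0, 156.53], [-152.29, 152.29]. Speed limits (degrees/s): [136.94, 136.94, 159.86, 180, 180, 180].

INTERFACE

Orientations are given as [roll, pitch, yaw] about the fixed x, y, z axes, in that order (R = Rz(yaw) Ry(pitch) Rx(roll)).
In Python, from bench import r gives the robot as it stands.
- The arm moves only by the tool carry_out, never from a script. Its argument "commands" is a list of rows, each an object with "jaw": the finger opening in m, from 0 to 0.0854; "translation": the shift along the tool's x, y, z in m, a list of three; "spin": the turn about the tool's z in rad. A call has exactly 8 rows; each row shifts and turns the commanded pose from where the row before left it, along the tool's axes as they then stand; what a row does not reach is not made up. A row lasts 1/12 s, in which the tool goes at most 41.7 mm and 7.16 degrees, less where a joint would pass 70% of its speed; a pose out of reach is approached as far as the arm can. A call is refused whole if a number of a shift passes 0.0417 or a number of a turn 0.125, either way. A call with a gripper value outside its range is refused whole. The fingers move at their own pace and stop on an object; "squeeze" is the grip in N (left out, the last holds). Time passes only in rows, so rows that do not move let the fingers close, or fill a call up. It gives the time, the measured TCP pose, the force, the opening and the grip force at its end, in the units of the state.
- r.sense(): the state, without advancing time (a new reading comes with each control period).
- r.snapshot(name): name is "side" or "top"; returns a dict with "pixels" (420x560x3 uint8, blue, green, red), "K" (3x3 intrinsics, pixels), "extrinsics" (4x4, takes a point from camera to world coordinates). Camera axes: x right, y down, z forward; pixel columns grow to the right and rows downward; lengths in mm; the calibration is good to about 2 mm. A picture is of the moment at which its call begins. There is no depth.
- r.hand_in(): hands the job in; it is judged then, once.
Trained networks look in a picture, given as the dict that the camera call returned (one of the last four; its "shot" number tells which), for a name from the list of things; names that differ only in an ending like _2 or _b are one class to them, and where a whole thing is asked for, a point or a joint stands for the part that bears it (a point fixed in the world has none). Each returns a list of dicts, best first, with "score" (0 to 1); they miss things now and then, are a little off and sometimes report something else, mostly with a low value. They report only what shows in the picture. A call takes as long as a camera call. They do not tell look-alikes from the thing itself.
- r.spot_in(picture, target): "xy" ([column, row] in pixels, amid what is visible of it).
- r.regions_of(picture, target): "pixels" (420x560 bool, what is visible of it) and "xy" ([column, row] in pixels, amid what is visible of it).
- r.landmark_of(picture, target): "xy" ([column, row] in pixels: a listed point, or the origin of a listed thing).
The state is a dict: "time": time; "joint_pos": joint angles; "qd": joint speeds; "joint_efforts": joint torques, N m; "tool_pos": TCP position; "tcp_rot": TCP orientation; "ft_force": force on the tool from outside, world axes, zero at the start; "wrist_torque": the same for the moment, N m; "finger_gap": finger opening in mm; "grip_force": force on a finger pad.
Only numpy, scipy, OpenCV 4.12 (cv2) and the standard library are available. Lean on these libraries where they do the work, as an engineer would, in place of code of your own. Each camera call takes 0.05 s, during which the arm holds its last target. There are 200 camera calls.

TASK

Set out the two machine feet ready for tacking. On the round turntable lay the square plate flat in the middle, stand the long slim pipe upright on the middle of it, and lay the collar (the flat ring) flat and centred on top of that pipe; on the square aluminium block lay the round disc flat in the middle and stand the short wide pipe upright on the middle of it.

Things in the scene. Friction and masses are not known exactly. Their poses are not given: they have to be found in the camera images.
- turntable: Fixed round welding turntable: dark steel disc of diameter 120 mm, flat top 35 mm above the work surface, on a narrower green foot, with a small steel stub (6 mm radius, 30 mm long) at its side low down. Origin: centre of its underside, on the work surface; z up. The top centre is 35 mm above the origin.
- block: Fixed square aluminium block, 100 x 100 x 25 mm high, flat top. Origin: centre of its underside, on the work surface; x and y along its sides, z up. The top centre is 25 mm above the origin.
- square_plate: Loose solid square steel plate, 64 x 64 x 10 mm thick, about 0.3 kg, lying flat. Origin: centre of its underside; x and y along its sides, z up.
- round_disc: Loose solid round steel disc without a hole, diameter 64 mm, 10 mm thick, about 0.25 kg, lying flat. Origin: centre of its underside; z up.
- long_pipe: Loose piece of steel pipe, the long slim one, standing upright: 60 mm high, outer diameter 42 mm, bore 34 mm, open at both ends, about 0.22 kg. Origin: centre of its lower end; z up along the pipe.
- short_pipe: Loose piece of steel pipe, the short wide one, standing upright: 36 mm high, outer diameter 50 mm, bore 42 mm, open at both ends, about 0.17 kg. Origin: centre of its lower end; z up along the pipe.
- collar: Loose flat steel ring, outer diameter 60 mm, hole 30 mm, 12 mm thick, about 0.2 kg, lying flat. It does not fit over or into either pipe: it lies on the end of the long one. Origin: centre of its underside; z up.
Not all that is in view belongs to the job. Leave any green or pink look-alike of the long_pipe alone.

How it is judged:
By the outcome, as a careful person would: the job done as asked, in the order asked, and still so for the second after the job is handed in, with the robot touching nothing.
It also fails if it takes over 136 s, if anything falls off the work surface, if the arm or the gripper's body presses on something with over 40 N, if the wrist force passes 120 N, or if a joint passes its speed limit or range.

## Working session

There is one attempt and no reset: what is moved stays moved. The work goes in short steps, Python scripts to look and compute and a tool call to move; the robot and the scene stay as the last step left them, time stands still between calls to the robot, and variables do not carry over. Pictures are saved under pics/ and viewed, at most 14 in all, crops included, and the job is handed in when it is done.

Besides the shell and the picture viewer there is one more tool, called after "Request:" as a command line: name --argument value ..., lists and objects as JSON in quotes. carry_out: Moves the arm, as the interface text tells. Its arguments: {"type":"object","properties":{"commands":{"type":"array","items":{"type":"object","properties":{"jaw":{"type":"number"},"translation":{"type":"array","items":{"type":"number"}},"spin":{"type":"number"}}}},"squeeze":{"type":"number"}},"required":["commands"]}

```bash
mkdir -p pics; ls; cat > h.py <<'E'
from bench import r
import numpy as np, cv2
def ray(p,uv):
    E=np.array(p["extrinsics"]);d=E[:3,:3]@np.linalg.solve(np.array(p["K"]),[uv[0],uv[1],1]);return E[:3,3],d
def at_z(p,uv,z):
    o,d=ray(p,uv);return (o+d*(z-o[2])/d[2]).round(1)
def proj(p,X):
    E=np.linalg.inv(np.array(p["extrinsics"]));c=E[:3,:3]@np.array(X,float)+E[:3,3];u=np.array(p["K"])@c;return u[:2]/u[2]
E
python3 - <<'E'
from h import *
s=r.sense();print(s)
ps={n:r.snapshot(n) for n in("top","side")}
for n,p in ps.items():
    cv2.imwrite(f"pics/{n}0.png",p["pixels"]);print(n,p["K"],np.round(p["extrinsics"],3))
    for t in["turntable","block","square_plate","round_disc","long_pipe","short_pipe","collar"]:
        print(n,t,[(np.round(a["xy"]),round(a["score"],2),at_z(p,a["xy"],0)) for a in r.landmark_of(p,t)])
E
```

```text
pics
{'time': 0.0, 'joint_pos': array([-7.41634290e+01,  7.51545589e+00,  8.53300453e+01, -8.97794117e-04,
        8.72587422e+01, -4.89314064e+00]), 'qd': array([ 0.16181656,  0.02308413,  0.11039326, -0.05767567, -0.02549126,
        0.08393674]), 'joint_efforts': array([ 8.79366962e-04, -5.69396281e+01, -5.00546765e+01, -3.58782481e-04,
        1.47577445e-02, -4.00031837e-06]), 'tool_pos': array([ 212.24328964, -560.63120377,  230.23343421]), 'tcp_rot': array([-1.79896060e+02, -7.99829096e-03,  2.07297482e+01]), 'ft_force': array([ 0.00514985,  0.00293879, -0.75559258]), 'wrist_torque': array([-0.03474368, -0.01451313, -0.07672225]), 'grip_force': 0.0, 'finger_gap': 85.39499628717276}
top [[424.93577478   0.         286.8989246 ]
 [  0.         424.93577478 211.06075252]
 [  0.           0.           1.        ]] [[-1.300000e-02 -9.870000e-01  1.610000e-01  3.382220e+02]
 [-1.000000e+00  1.200000e-02 -7.000000e-03  1.900000e+01]
 [ 5.000000e-03 -1.610000e-01 -9.870000e-01  1.160304e+03]
 [ 0.000000e+00  0.000000e+00  0.000000e+00  1.000000e+00]]
top turntable [(array([354., 176.]
[... 981 characters left out ...]
array([251., 167.]), 0.82, array([ 620.6, -183.5,    0. ]))]
side block [(array([228., 252.]), 0.71, array([611.2, 126. ,   0. ])), (array([292., 139.]), 0.41, array([ 523.2, -331.9,    0. ]))]
side square_plate [(array([264., 339.]), 0.76, array([481.5, 339.2,   0. ]))]
side round_disc [(array([296., 138.]), 0.68, array([ 511.9, -339.4,   -0. ]))]
side long_pipe [(array([303., 161.]), 0.63, array([ 475.6, -238.7,    0. ])), (array([312., 180.]), 0.59, array([ 438.2, -166.4,    0. ]))]
side short_pipe [(array([295., 140.]), 0.73, array([ 513.1, -326.6,    0. ])), (array([294., 264.]), 0.65, array([447.1, 132.9,   0. ]))]
side collar [(array([297., 227.]), 0.83, array([455.5,  14.7,   0. ]))]
```

View pics/top0.png

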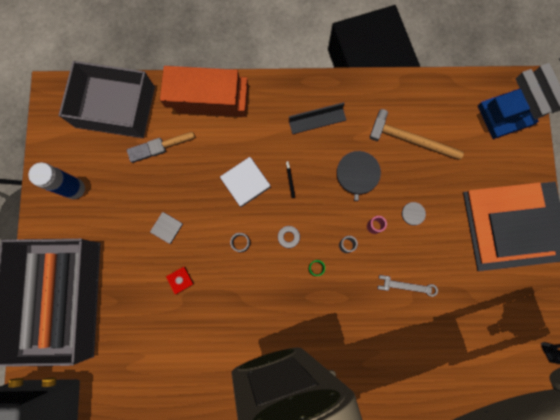

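View pics/side0.png

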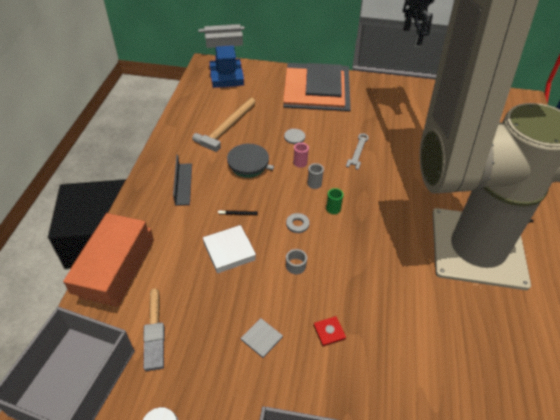

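Top view: the plate is at (166,228), short pipe (240,242), collar (289,237), steel long pipe (349,243) and disc (414,213). The turntable is at (358,172) and the block at (245,181). The pink (378,224) and green (316,268) pipes are look-alikes. Next I'll refine the poses with silhouettes.

```bash
cat >> h.py <<'E'
from scipy.optimize import least_squares, minimize
DIM=dict(turntable=("c",60,35),block=("b",50,25),square_plate=("b",32,10),round_disc=("c",32,10),long_pipe=("c",21,60),short_pipe=("c",25,36),collar=("c",30,12))
def hull(p,t,x,y,yaw,z0=0):
    k,a,h=DIM[t]
    if k=="c": th=np.linspace(0,2*np.pi,40,endpoint=False);P=np.c_[a*np.cos(th),a*np.sin(th)]
    else:
        c,s=np.cos(np.radians(yaw)),np.sin(np.radians(yaw));P=np.array([[a,a],[-a,a],[-a,-a],[a,-a]])@np.array([[c,s],[-s,c]])
    lo=z0+(20 if t=="turntable" else 0)
    Q=np.array([proj(p,[q[0]+x,q[1]+y,z]) for q in P for z in(lo,z0+h)],np.float32)
    return cv2.convexHull(Q).reshape(-1,2)
def fit(p,t,m,x,y,yaw=0,z0=0):
    S=8;f=np.argwhere(m)[:,::-1];c=f.mean(0);w=40
    o=np.floor(c-w);M=cv2.resize(m.astype(np.uint8)[int(o[1]):int(o[1])+2*w,int(o[0]):int(o[0])+2*w],None,fx=S,fy=S,interpolation=cv2.INTER_NEAREST)
    def cost(v):
        h=hull(p,t,v[0],v[1],v[2] if len(v)>2 else 0,z0);I=np.zeros_like(M);cv2.fillPoly(I,[np.round((h-o+.5)*S).astype(np.int32)],1)
        return 1-(I&M).sum()/(I|M).sum()
    v0=[x,y]+([yaw] if DIM[t][0]=="b" else []);n=len(v0)
    sim=np.vstack([v0]+[np.array(v0)+np.eye(n)[i]*(8 if i<2 else 20) for i in range(n)])
    R=minimize(cost,v0,method="Nelder-Mead",options=dict(initial_simplex=sim,xatol=.05,fatol=1e-4));return R.x.round(1),round(R.fun,3)
def locate(p,t,x,y,yaw=0,z0=0):
    best=None
    for a in r.regions_of(p,t):
        m=np.asarray(a["pixels"]); m=cv2.morphologyEx(m.astype(np.uint8),cv2.MORPH_CLOSE,np.ones((3,3)))
        cs,_=cv2.findContours(m,cv2.RETR_EXTERNAL,cv2.CHAIN_APPROX_NONE);cv2.drawContours(m,cs,-1,1,-1)
        u=np.argwhere(m)[:,::-1].mean(0);d=np.linalg.norm(u-proj(p,[x,y,z0+DIM[t][2]/2]))
        if d<12 and (best is None or d<best[0]): best=(d,m)
    return fit(p,t,best[1],x,y,yaw,z0) if best else None
E
python3 - <<'E'
from h import *
g=dict(turntable=(622,-182),block=(612,126,35),square_plate=(490,341,30),round_disc=(509,-334),long_pipe=(438,-163),short_pipe=(446,137),collar=(454,10))
for n in("top","side"):
    p=r.snapshot(n)
    for t,v in g.items(): print(n,t,locate(p,t,*v))
E
```

```text
top turntable (array([ 627.9, -184.9]), np.float64(0.044))
top block (array([607.9, 126.9,  34.2]), np.float64(0.056))
top square_plate (array([484.5, 343.3,  59. ]), np.float64(0.046))
top round_disc (array([ 515.9, -335.5]), np.float64(0.049))
top long_pipe (array([ 430.9, -147.3]), np.float64(0.061))
top short_pipe (array([441.3, 140.8]), np.float64(0.739))
top collar (array([455.5,   9. ]), np.float64(0.056))
side turntable (array([ 628.4, -184.7]), np.float64(0.082))
side block (array([612.1, 122.7,  33.2]), np.float64(0.063))
side square_plate (array([486.7, 339.8,  59.4]), np.float64(0.048))
side round_disc (array([ 517.5, -339.6]), np.float64(0.111))
side long_pipe (array([ 431.5, -151.7]), np.float64(0.068))
side short_pipe (array([442. , 136.5]), np.float64(0.071))
side collar (array([457.7,   6. ]), np.float64(0.057))
```

```bash
cat > go.py <<'E'
import sys
from h import *
# usage: go.py x y z [yaw] -> tool-frame shift (mm) and spin from the measured pose
s=r.sense();a=list(map(float,sys.argv[1:]));yaw=np.radians(s["tcp_rot"][2])
from scipy.spatial.transform import Rotation as Ro
R=Ro.from_euler("xyz",s["tcp_rot"],degrees=True).as_matrix()
print(s["time"].__round__(2),s["tool_pos"].round(1),s["tcp_rot"].round(2),s["finger_gap"].round(1))
print("shift",(R.T@(np.array(a[:3])-s["tool_pos"])).round(1),"spin",round(np.radians(s["tcp_rot"][2]-a[3]),4) if len(a)>3 else "")
E
echo
```

Request:
carry_out --commands '[{"jaw": 0.0854, "translation": [0.04, 0, 0], "spin": -0.111}, {"jaw": 0.0854, "translation": [0.04, 0, 0], "spin": -0.111}, {"jaw": 0.0854, "translation": [0.04, 0, 0], "spin": -0.111}, {"jaw": 0.0854, "translation": [0.04, 0, 0], "spin": -0.111}, {"jaw": 0.0854, "translation": [0.04, 0, 0], "spin": -0.111}, {"jaw": 0.0854, "translation": [0.04, 0, 0], "spin": -0.113}, {"jaw": 0.0854, "translation": [0.04, 0, 0]}, {"jaw": 0.0854, "translation": [0.04, 0, 0]}]'

```text
invalid input
```

```bash
python3 go.py 485.6 341.5 120 59
```

```text
Traceback (most recent call last):
  File "go.py", line 7, in <module>
    print(s["time"].__round__(2),s["tool_pos"].round(1),s["tcp_rot"].round(2),s["finger_gap"].round(1))
                                                                              ^^^^^^^^^^^^^^^^^^^^^
AttributeError: 'float' object has no attribute 'round'
```

Request:
carry_out --commands '[{"jaw": 0.0854, "translation": [0.04, 0, 0], "spin": -0.111}, {"jaw": 0.0854, "translation": [0.04, 0, 0], "spin": -0.111}, {"jaw": 0.0854, "translation": [0.04, 0, 0], "spin": -0.111}, {"jaw": 0.0854, "translation": [0.04, 0, 0], "spin": -0.111}, {"jaw": 0.0854, "translation": [0.04, 0, 0], "spin": -0.111}, {"jaw": 0.0854, "translation": [0.04, 0, 0], "spin": -0.113}, {"jaw": 0.0854, "translation": [0.04, 0, 0], "spin": 0}, {"jaw": 0.0854, "translation": [0.04, 0, 0], "spin": 0}]'

```text
time: 2.27
tool_pos: [443.7, -350.3, 231.3]
tcp_rot: [180.0, -0.0, 59.1]
ft_force: [1.1, -0.2, 0.4]
finger_gap: 85.6
grip_force: 0.0
```

```bash
sed -i 's/s\["finger_gap"\].round(1)/round(s["finger_gap"],1)/' go.py; python3 go.py 485.6 341.5 120 59
```

```text
2.27 [ 443.7 -350.3  231.3] [179.99  -0.    59.05] 85.6
shift [ 614.8 -319.8  111.3] spin 0.0009
```

Request:
carry_out --commands '[{"jaw": 0.0854, "translation": [0.036, -0.0187, 0], "spin": 0}, {"jaw": 0.0854, "translation": [0.036, -0.0187, 0], "spin": 0}, {"jaw": 0.0854, "translation": [0.036, -0.0187, 0], "spin": 0}, {"jaw": 0.0854, "translation": [0.036, -0.0187, 0], "spin": 0}, {"jaw": 0.0854, "translation": [0.036, -0.0187, 0], "spin": 0}, {"jaw": 0.0854, "translation": [0.036, -0.0187, 0], "spin": 0}, {"jaw": 0.0854, "translation": [0.036, -0.0187, 0], "spin": 0}, {"jaw": 0.0854, "translation": [0.036, -0.0187, 0], "spin": 0}]'

```text
time: 2.93
tool_pos: [462.6, -26.2, 231.6]
tcp_rot: [180.0, -0.0, 59.0]
ft_force: [0.1, 0.4, -0.3]
finger_gap: 85.4
grip_force: 0.0
```

Request:
carry_out --commands '[{"jaw": 0.0854, "translation": [0.036, -0.0187, 0.01], "spin": 0}, {"jaw": 0.0854, "translation": [0.036, -0.0187, 0.01], "spin": 0}, {"jaw": 0.0854, "translation": [0.036, -0.0187, 0.01], "spin": 0}, {"jaw": 0.0854, "translation": [0.036, -0.0187, 0.01], "spin": 0}, {"jaw": 0.0854, "translation": [0.036, -0.0187, 0.01], "spin": 0}, {"jaw": 0.0854, "translation": [0.036, -0.0187, 0.01], "spin": 0}, {"jaw": 0.0854, "translation": [0.036, -0.0187, 0.01], "spin": 0}, {"jaw": 0.0854, "translation": [0.036, -0.0187, 0.01], "spin": 0}]'

```text
time: 3.6
tool_pos: [482.6, 297.2, 151.2]
tcp_rot: [180.0, -0.0, 59.0]
ft_force: [0.9, 0.3, 0.4]
finger_gap: 85.2
grip_force: 0.0
```

```bash
python3 go.py 485.6 341.5 40 59
```

```text
3.6 [482.6 297.2 151.2] [ 1.7998e+02 -3.0000e-02  5.9020e+01] 85.2
shift [ 39.5 -20.3 111.2] spin 0.0003
```

Request:
carry_out --commands '[{"jaw": 0.0854, "translation": [0.013, -0.0068, 0.02], "spin": 0}, {"jaw": 0.0854, "translation": [0.013, -0.0068, 0.02], "spin": 0}, {"jaw": 0.0854, "translation": [0.0135, -0.0067, 0.02], "spin": 0}, {"jaw": 0.0854, "translation": [0, 0, 0.02], "spin": 0}, {"jaw": 0.0854, "translation": [0, 0, 0.02], "spin": 0}, {"jaw": 0.0854, "translation": [0, 0, 0.02], "spin": 0}, {"jaw": 0.0854, "translation": [0, 0, 0.01], "spin": 0}, {"jaw": 0.0854, "translation": [0, 0, 0.01], "spin": 0}]'

```text
time: 4.27
tool_pos: [485.3, 339.0, 10.4]
tcp_rot: [-180.0, 0.1, 59.0]
ft_force: [-0.2, 0.8, -0.1]
finger_gap: 85.5
grip_force: 0.0
```

```bash
python3 - <<'E'
from h import *
s=r.sense();print(s["tool_pos"],s["ft_force"])
p=r.snapshot("side");u=proj(p,[485,341,10]).astype(int);print(u)
cv2.imwrite("pics/s1.png",cv2.resize(p["pixels"][u[1]-60:u[1]+50,u[0]-70:u[0]+70],None,fx=5,fy=5,interpolation=cv2.INTER_CUBIC))
E
```

```text
[485.28684135 339.04561349  10.37723121] [-0.19937734  0.84298794 -0.08626539]
[261 336]
```

View pics/s1.png

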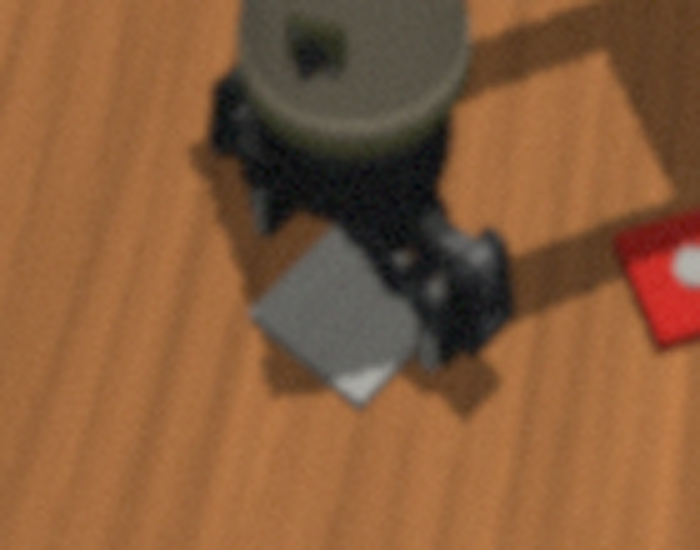

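Request:
carry_out --commands '[{"jaw": 0.0854, "translation": [0.0023, -0.001, 0.005], "spin": 0}, {"jaw": 0.0854, "translation": [0, 0, 0.005], "spin": 0}, {"jaw": 0.0854, "translation": [0, 0, 0.003], "spin": 0}, {"jaw": 0.064, "translation": [0, 0, 0], "spin": 0}, {"jaw": 0.055, "translation": [0, 0, 0], "spin": 0}, {"jaw": 0.055, "translation": [0, 0, 0], "spin": 0}, {"jaw": 0.055, "translation": [0, 0, 0], "spin": 0}, {"jaw": 0.055, "translation": [0, 0, 0], "spin": 0}]' --squeeze 40

```text
time: 4.98
tool_pos: [486.8, 342.1, -0.5]
tcp_rot: [180.0, -0.1, 59.0]
ft_force: [-2.1, -0.7, 6.2]
finger_gap: 62.2
grip_force: 44.9
```

```bash
python3 - <<'E'
from h import *
for i in range(3):
    p=r.snapshot("side");s=r.sense();print(s["tool_pos"].round(1),s["ft_force"].round(1),s["wrist_torque"].round(2),s["finger_gap"],s["grip_force"])
u=proj(p,[485,341,10]).astype(int)
cv2.imwrite("pics/s2.png",cv2.resize(p["pixels"][u[1]-50:u[1]+40,u[0]-60:u[0]+60],None,fx=5,fy=5,interpolation=cv2.INTER_CUBIC))
E
```

```text
[486.7 342.1  -0.5] [-0.7 -1.4  5.7] [-0.16  0.18 -0.01] 62.07759074934126 44.93186831474304
[486.7 342.1  -0.5] [-0.6 -0.7  6.5] [-0.09  0.23 -0.04] 62.47715928772257 44.93207931518555
[486.7 342.1  -0.5] [-1.9 -1.1  6.4] [-0.15  0.2  -0.  ] 61.91715739686716 44.93256390094757
```

View pics/s2.png

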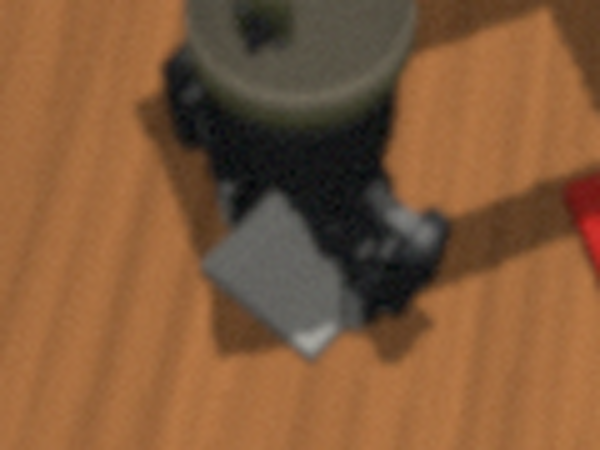

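Request:
carry_out --commands '[{"jaw": 0.055, "translation": [0, 0, -0.005], "spin": 0}, {"jaw": 0.055, "translation": [0, 0, -0.01], "spin": 0}, {"jaw": 0.055, "translation": [0, 0, -0.02], "spin": 0}, {"jaw": 0.055, "translation": [0, 0, -0.02], "spin": 0}, {"jaw": 0.055, "translation": [0, 0, -0.02], "spin": 0}, {"jaw": 0.055, "translation": [0, 0, -0.02], "spin": 0}, {"jaw": 0.055, "translation": [0, 0, -0.01], "spin": 0}, {"jaw": 0.055, "translation": [0, 0, 0], "spin": 0}]' --squeeze 60

```text
time: 5.8
tool_pos: [487.8, 342.8, 107.0]
tcp_rot: [179.9, -0.3, 59.0]
ft_force: [-0.5, 0.7, -3.4]
finger_gap: 61.7
grip_force: 66.1
```

```bash
python3 go.py 628.5 -185.5 102 59; python3 - <<'E'
from h import *
s=r.sense();print(s["ft_force"],s["grip_force"])
p=r.snapshot("side");u=proj(p,[485,341,100]).astype(int);print(u)
cv2.imwrite("pics/s3.png",cv2.resize(p["pixels"][u[1]-50:u[1]+40,u[0]-60:u[0]+60],None,fx=5,fy=5,interpolation=cv2.INTER_CUBIC))
E
```

```text
5.8 [487.8 342.8 107. ] [179.86  -0.26  59.  ] 61.7
shift [-380.5  392.6    4.2] spin 0.0001
[-0.53665956  0.72214727 -3.35286256] 66.11026167869568
[261 315]
```

View pics/s3.png

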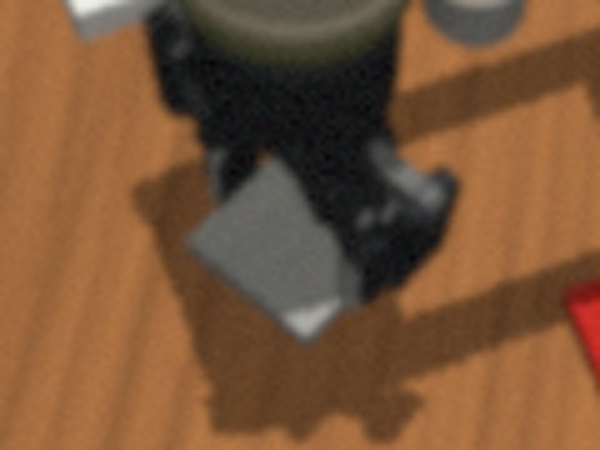

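Request:
carry_out --commands '[{"jaw": 0.055, "translation": [-0.012, 0.012, 0], "spin": 0}, {"jaw": 0.055, "translation": [-0.024, 0.025, 0], "spin": 0}, {"jaw": 0.055, "translation": [-0.027, 0.028, 0], "spin": 0}, {"jaw": 0.055, "translation": [-0.027, 0.028, 0], "spin": 0}, {"jaw": 0.055, "translation": [-0.027, 0.028, 0], "spin": 0}, {"jaw": 0.055, "translation": [-0.027, 0.028, 0], "spin": 0}, {"jaw": 0.055, "translation": [-0.027, 0.028, 0], "spin": 0}, {"jaw": 0.055, "translation": [-0.027, 0.028, 0], "spin": 0}]'

```text
time: 6.52
tool_pos: [558.6, 64.6, 101.4]
tcp_rot: [-179.8, 0.1, 59.0]
ft_force: [1.0, -0.2, -3.0]
finger_gap: 61.6
grip_force: 66.1
```

Request:
carry_out --commands '[{"jaw": 0.055, "translation": [-0.027, 0.028, 0], "spin": 0}, {"jaw": 0.055, "translation": [-0.027, 0.028, 0], "spin": 0}, {"jaw": 0.055, "translation": [-0.027, 0.028, 0], "spin": 0}, {"jaw": 0.055, "translation": [-0.027, 0.028, 0], "spin": 0}, {"jaw": 0.055, "translation": [-0.027, 0.028, 0], "spin": 0}, {"jaw": 0.055, "translation": [-0.027, 0.028, 0], "spin": 0}, {"jaw": 0.055, "translation": [-0.015, 0.017, 0], "spin": 0}, {"jaw": 0.055, "translation": [0, 0, 0.015], "spin": 0}]'

```text
time: 7.18
tool_pos: [629.0, -186.6, 89.8]
tcp_rot: [179.7, 0.0, 58.8]
ft_force: [2.0, 0.1, -1.8]
finger_gap: 61.4
grip_force: 66.2
```

```bash
python3 go.py 628.5 -185.5 36 59
```

```text
7.18 [ 629.  -186.6   89.8] [1.7973e+02 5.0000e-02 5.8750e+01] 61.4
shift [ 0.7 -1.2 53.8] spin -0.0043
```

Request:
carry_out --commands '[{"jaw": 0.055, "translation": [0.0007, -0.001, 0.015], "spin": 0}, {"jaw": 0.055, "translation": [0, 0, 0.015], "spin": 0}, {"jaw": 0.055, "translation": [0, 0, 0.01], "spin": 0}, {"jaw": 0.055, "translation": [0, 0, 0], "spin": 0}, {"jaw": 0.055, "translation": [0, 0, 0], "spin": 0}, {"jaw": 0.055, "translation": [0, 0, 0], "spin": 0}, {"jaw": 0.055, "translation": [0, 0, 0], "spin": 0}, {"jaw": 0.055, "translation": [0, 0, 0], "spin": 0}]'

```text
time: 7.85
tool_pos: [627.8, -179.5, 50.0]
tcp_rot: [179.9, -0.0, 59.0]
ft_force: [-0.2, 0.0, -2.8]
finger_gap: 61.2
grip_force: 66.2
```

```bash
python3 go.py 628.5 -185.5 36 59;python3 - <<'E'
from h import *
for n in("top","side"):
    p=r.snapshot(n)
    u=proj(p,[628,-185,35]).astype(int);print(u)
    cv2.imwrite(f"pics/{n}4.png",cv2.resize(p["pixels"][u[1]-40:u[1]+40,u[0]-50:u[0]+50],None,fx=4,fy=4,interpolation=cv2.INTER_CUBIC))
a=cv2.imread("pics/top4.png");b=cv2.imread("pics/side4.png");cv2.imwrite("pics/4.png",np.hstack([a,b]))
E
```

```text
7.85 [ 627.8 -179.5   50. ] [ 1.7987e+02 -2.0000e-02  5.9030e+01] 61.2
shift [-4.8  3.7 14. ] spin 0.0004
[358 171]
[247 157]
```

View pics/4.png

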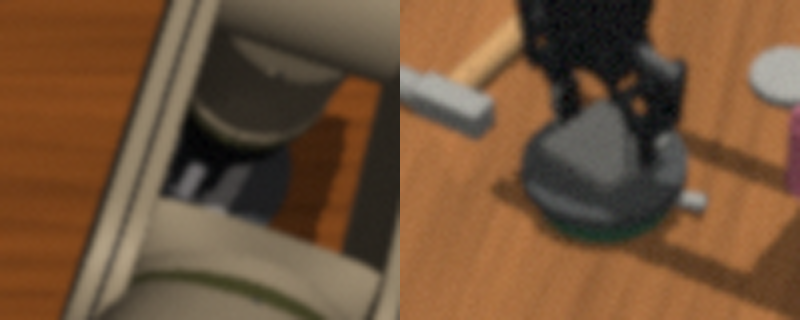

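Request:
carry_out --commands '[{"jaw": 0.055, "translation": [-0.0024, 0.0018, 0], "spin": 0}, {"jaw": 0.055, "translation": [-0.0024, 0.0019, 0], "spin": 0}, {"jaw": 0.055, "translation": [0, 0, 0.004], "spin": 0}, {"jaw": 0.055, "translation": [0, 0, 0.004], "spin": 0}, {"jaw": 0.055, "translation": [0, 0, 0.003], "spin": 0}, {"jaw": 0.055, "translation": [0, 0, 0], "spin": 0}, {"jaw": 0.055, "translation": [0, 0, 0], "spin": 0}, {"jaw": 0.055, "translation": [0, 0, 0], "spin": 0}]'

```text
time: 8.62
tool_pos: [627.4, -185.3, 37.4]
tcp_rot: [-180.0, 0.0, 59.0]
ft_force: [-0.6, -0.9, -2.7]
finger_gap: 61.7
grip_force: 66.2
```

```bash
python3 go.py 628.5 -185.5 35 59
```

```text
8.62 [ 627.4 -185.3   37.4] [-179.98    0.     59.01] 61.7
shift [0.4 1.  2.4] spin 0.0001
```

Request:
carry_out --commands '[{"jaw": 0.055, "translation": [0.0004, 0.001, 0], "spin": 0}, {"jaw": 0.055, "translation": [0, 0, 0.001], "spin": 0}, {"jaw": 0.055, "translation": [0, 0, 0.001], "spin": 0}, {"jaw": 0.055, "translation": [0, 0, 0.0005], "spin": 0}, {"jaw": 0.055, "translation": [0, 0, 0.0005], "spin": 0}, {"jaw": 0.055, "translation": [0, 0, 0], "spin": 0}, {"jaw": 0.055, "translation": [0, 0, 0], "spin": 0}, {"jaw": 0.055, "translation": [0, 0, 0], "spin": 0}]'

```text
time: 9.28
tool_pos: [628.6, -185.6, 34.8]
tcp_rot: [180.0, -0.0, 59.0]
ft_force: [-1.3, 1.4, 1.5]
finger_gap: 61.6
grip_force: 66.7
```

```bash
python3 go.py 628.5 -185.5 35 59
```

```text
9.28 [ 628.6 -185.6   34.8] [179.99  -0.    59.  ] 61.6
shift [ 0.  -0.2 -0.2] spin 0.0001
```

Request:
carry_out --commands '[{"jaw": 0.075, "translation": [0, 0, 0], "spin": 0}, {"jaw": 0.0854, "translation": [0, 0, 0], "spin": 0}, {"jaw": 0.0854, "translation": [0, 0, 0], "spin": 0}, {"jaw": 0.0854, "translation": [0, 0, -0.01], "spin": 0}, {"jaw": 0.0854, "translation": [0, 0, -0.02], "spin": 0}, {"jaw": 0.0854, "translation": [0, 0, -0.03], "spin": 0}, {"jaw": 0.0854, "translation": [0, 0, -0.03], "spin": 0}, {"jaw": 0.0854, "translation": [0, 0, -0.02], "spin": 0}]'

```text
time: 9.95
tool_pos: [629.8, -186.0, 148.9]
tcp_rot: [179.8, -0.0, 59.0]
ft_force: [1.6, -0.2, 0.5]
finger_gap: 85.2
grip_force: 0.0
```

```bash
python3 go.py 431.2 -149.5 110 59
```

```text
9.95 [ 629.8 -186.   148.9] [ 1.7977e+02 -4.0000e-02  5.9010e+01] 85.2
shift [ -71.  -189.2   38.1] spin 0.0001
```

Request:
carry_out --commands '[{"jaw": 0.0854, "translation": [-0.012, -0.032, 0], "spin": 0}, {"jaw": 0.0854, "translation": [-0.012, -0.032, 0], "spin": 0}, {"jaw": 0.0854, "translation": [-0.012, -0.032, 0], "spin": 0}, {"jaw": 0.0854, "translation": [-0.012, -0.032, 0], "spin": 0}, {"jaw": 0.0854, "translation": [-0.012, -0.032, 0], "spin": 0}, {"jaw": 0.0854, "translation": [-0.011, -0.029, 0], "spin": 0}, {"jaw": 0.0854, "translation": [0, 0, 0.02], "spin": 0}, {"jaw": 0.0854, "translation": [0, 0, 0.01], "spin": 0}]'

```text
time: 10.62
tool_pos: [429.5, -149.2, 115.1]
tcp_rot: [179.8, -0.0, 59.0]
ft_force: [1.3, 0.5, -0.4]
finger_gap: 85.4
grip_force: 0.0
```

```bash
python3 - <<'E'
from h import *
for n in("top","side"):
    p=r.snapshot(n);print(n,locate(p,"square_plate",628,-185,59,35),locate(p,"turntable",628,-185))
    u=proj(p,[628,-185,35]).astype(int)
    cv2.imwrite(f"pics/{n}5.png",cv2.resize(p["pixels"][u[1]-40:u[1]+40,u[0]-50:u[0]+50],None,fx=4,fy=4,interpolation=cv2.INTER_CUBIC))
a=cv2.imread("pics/top5.png");b=cv2.imread("pics/side5.png");cv2.imwrite("pics/5.png",np.hstack([a,b]))
E
python3 go.py 431.2 -149.5 24 59
```

```text
top (array([ 627. , -184.4,   58. ]), np.float64(0.116)) (array([ 629.4, -185.3]), np.float64(0.47))
side (array([ 628.6, -187.4,   60.9]), np.float64(0.082)) (array([ 628.4, -184.1]), np.float64(0.427))
10.92 [ 430.9 -149.4  115.1] [179.98  -0.    59.02] 85.6
shift [ 0.   0.3 91.1] spin 0.0003
```

View pics/5.png

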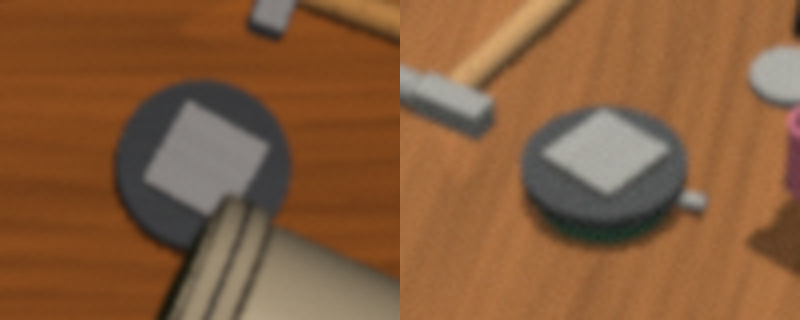

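The plate lies flat and centred on the turntable in both views. Next is the long pipe.

Request:
carry_out --commands '[{"jaw": 0.0854, "translation": [0, 0.0003, 0.015], "spin": 0}, {"jaw": 0.0854, "translation": [0, 0, 0.02], "spin": 0}, {"jaw": 0.0854, "translation": [0, 0, 0.02], "spin": 0}, {"jaw": 0.0854, "translation": [0, 0, 0.02], "spin": 0}, {"jaw": 0.0854, "translation": [0, 0, 0.016], "spin": 0}, {"jaw": 0.0854, "translation": [0, 0, 0], "spin": 0}, {"jaw": 0.06, "translation": [0, 0, 0], "spin": 0}, {"jaw": 0.035, "translation": [0, 0, 0], "spin": 0}]' --squeeze 40

```text
time: 11.58
tool_pos: [431.3, -149.7, 24.7]
tcp_rot: [179.9, -0.0, 59.0]
ft_force: [-0.2, -0.5, 0.1]
finger_gap: 64.3
grip_force: 0.0
```

Request:
carry_out --commands '[{"jaw": 0.035, "translation": [0, 0, 0], "spin": 0}, {"jaw": 0.035, "translation": [0, 0, 0], "spin": 0}, {"jaw": 0.035, "translation": [0, 0, 0], "spin": 0}, {"jaw": 0.035, "translation": [0, 0, 0], "spin": 0}, {"jaw": 0.035, "translation": [0, 0, 0], "spin": 0}, {"jaw": 0.035, "translation": [0, 0, 0], "spin": 0}, {"jaw": 0.035, "translation": [0, 0, 0], "spin": 0}, {"jaw": 0.035, "translation": [0, 0, 0], "spin": 0}]'

```text
time: 12.25
tool_pos: [431.6, -149.8, 25.3]
tcp_rot: [179.8, -0.0, 59.0]
ft_force: [-1.1, 0.8, 5.4]
finger_gap: 41.6
grip_force: 39.8
```

```bash
python3 go.py 431.2 -149.5 110 59;python3 - <<'E'
from h import *
p=r.snapshot("side");print(locate(p,"long_pipe",431,-150))
E
```

```text
12.25 [ 431.6 -149.8   25.3] [ 1.7984e+02 -2.0000e-02  5.9000e+01] 41.6
shift [  0.1  -0.2 -84.7] spin 0.0
(array([ 433.9, -151.7]), np.float64(0.112))
```

Request:
carry_out --commands '[{"jaw": 0.035, "translation": [0, 0, -0.005], "spin": 0}, {"jaw": 0.035, "translation": [0, 0, -0.015], "spin": 0}, {"jaw": 0.035, "translation": [0, 0, -0.02], "spin": 0}, {"jaw": 0.035, "translation": [0, 0, -0.02], "spin": 0}, {"jaw": 0.035, "translation": [0, 0, -0.02], "spin": 0}, {"jaw": 0.035, "translation": [0, 0, -0.01], "spin": 0}, {"jaw": 0.035, "translation": [0.005, 0.012, -0.005], "spin": 0}, {"jaw": 0.035, "translation": [0.008, 0.022, 0], "spin": 0}]' --squeeze 50

```text
time: 13.02
tool_pos: [466.1, -155.7, 120.2]
tcp_rot: [179.9, -0.0, 59.0]
ft_force: [-0.4, 0.2, -3.0]
finger_gap: 41.5
grip_force: 51.3
```

Request:
carry_out --commands '[{"jaw": 0.035, "translation": [0.01, 0.026, 0], "spin": 0}, {"jaw": 0.035, "translation": [0.01, 0.026, 0], "spin": 0}, {"jaw": 0.035, "translation": [0.01, 0.026, 0], "spin": 0}, {"jaw": 0.035, "translation": [0.01, 0.026, 0], "spin": 0}, {"jaw": 0.035, "translation": [0.008, 0.022, 0], "spin": 0}, {"jaw": 0.035, "translation": [0.006, 0.016, 0], "spin": 0}, {"jaw": 0.035, "translation": [0.0035, 0.011, 0], "spin": 0}, {"jaw": 0.035, "translation": [0, 0, 0], "spin": 0}]'

```text
time: 13.68
tool_pos: [628.3, -185.3, 117.9]
tcp_rot: [180.0, -0.0, 59.0]
ft_force: [0.1, 0.2, -2.7]
finger_gap: 41.8
grip_force: 51.4
```

Request:
carry_out --commands '[{"jaw": 0.035, "translation": [0, 0, 0.01], "spin": 0}, {"jaw": 0.035, "translation": [0, 0, 0.01], "spin": 0}, {"jaw": 0.035, "translation": [0, 0, 0.008], "spin": 0}, {"jaw": 0.035, "translation": [0, 0, 0.006], "spin": 0}, {"jaw": 0.035, "translation": [0, 0, 0.004], "spin": 0}, {"jaw": 0.035, "translation": [0, 0, 0], "spin": 0}, {"jaw": 0.035, "translation": [0, 0, 0], "spin": 0}, {"jaw": 0.035, "translation": [0, 0, 0], "spin": 0}]'

```text
time: 14.35
tool_pos: [627.2, -185.3, 81.1]
tcp_rot: [179.9, -0.0, 59.0]
ft_force: [0.2, 0.6, -1.9]
finger_gap: 41.4
grip_force: 51.4
```

```bash
python3 go.py 628.3 -185.7 70.3 59
```

```text
14.35 [ 627.2 -185.3   81.1] [ 1.7995e+02 -1.0000e-02  5.9000e+01] 41.4
shift [ 0.2  1.2 10.8] spin 0.0001
```

Request:
carry_out --commands '[{"jaw": 0.035, "translation": [0.0002, 0.0008, 0.003], "spin": 0}, {"jaw": 0.035, "translation": [0, 0, 0.003], "spin": 0}, {"jaw": 0.035, "translation": [0, 0, 0.002], "spin": 0}, {"jaw": 0.035, "translation": [0, 0, 0], "spin": 0}, {"jaw": 0.035, "translation": [0, 0, 0], "spin": 0}, {"jaw": 0.035, "translation": [0, 0, 0], "spin": 0}, {"jaw": 0.035, "translation": [0, 0, 0], "spin": 0}, {"jaw": 0.035, "translation": [0, 0, 0], "spin": 0}]'

```text
time: 15.02
tool_pos: [627.8, -185.4, 72.7]
tcp_rot: [180.0, -0.0, 59.0]
ft_force: [-0.4, -0.5, -2.9]
finger_gap: 41.6
grip_force: 51.4
```

```bash
python3 go.py 628.3 -185.7 70.3 59; python3 - <<'E'
from h import *
p=r.snapshot("side")
u=proj(p,[628,-185,75]).astype(int)
cv2.imwrite("pics/s6.png",cv2.resize(p["pixels"][u[1]-45:u[1]+45,u[0]-55:u[0]+55],None,fx=6,fy=6,interpolation=cv2.INTER_CUBIC))
E
```

```text
15.02 [ 627.8 -185.4   72.7] [179.99  -0.    59.  ] 41.6
shift [0.  0.6 2.4] spin 0.0
```

View pics/s6.png

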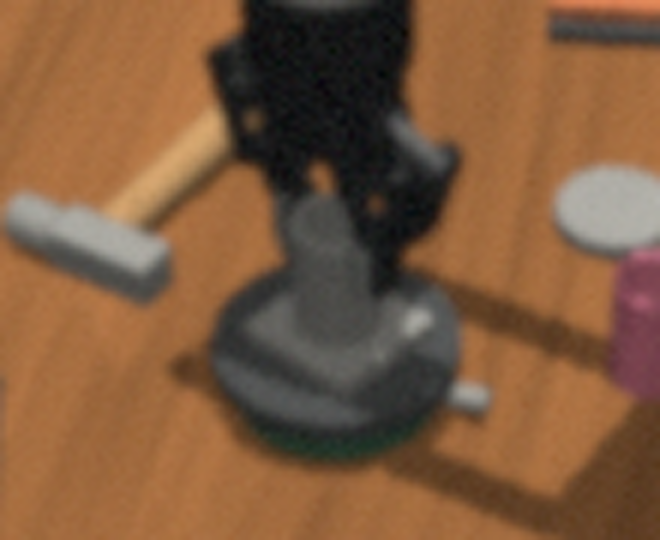

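The pipe is upright just above the plate. I'll lower it in small steps and release.

Request:
carry_out --commands '[{"jaw": 0.035, "translation": [0, 0.0006, 0.001], "spin": 0}, {"jaw": 0.035, "translation": [0, 0, 0.001], "spin": 0}, {"jaw": 0.035, "translation": [0, 0, 0.0005], "spin": 0}, {"jaw": 0.035, "translation": [0, 0, 0], "spin": 0}, {"jaw": 0.035, "translation": [0, 0, 0], "spin": 0}, {"jaw": 0.035, "translation": [0, 0, 0], "spin": 0}, {"jaw": 0.035, "translation": [0, 0, 0], "spin": 0}, {"jaw": 0.035, "translation": [0, 0, 0], "spin": 0}]'

```text
time: 15.73
tool_pos: [628.3, -185.8, 70.4]
tcp_rot: [180.0, -0.0, 59.0]
ft_force: [-1.5, 0.1, 4.3]
finger_gap: 41.1
grip_force: 51.8
```

Request:
carry_out --commands '[{"jaw": 0.06, "translation": [0, 0, 0], "spin": 0}, {"jaw": 0.0854, "translation": [0, 0, 0], "spin": 0}, {"jaw": 0.0854, "translation": [0, 0, 0], "spin": 0}, {"jaw": 0.0854, "translation": [0, 0, -0.01], "spin": 0}, {"jaw": 0.0854, "translation": [0, 0, -0.02], "spin": 0}, {"jaw": 0.0854, "translation": [0, 0, -0.025], "spin": 0}, {"jaw": 0.0854, "translation": [0, 0, -0.025], "spin": 0}, {"jaw": 0.0854, "translation": [0, 0, -0.01], "spin": 0}]'

```text
time: 16.4
tool_pos: [630.1, -186.4, 165.2]
tcp_rot: [179.7, -0.1, 59.0]
ft_force: [1.1, 0.0, 1.7]
finger_gap: 85.1
grip_force: 0.0
```

```bash
python3 go.py 456.6 7.5 80 59
```

```text
16.4 [ 630.1 -186.4  165.2] [ 1.7966e+02 -6.0000e-02  5.9010e+01] 85.1
shift [  76.7 -249.1   83.8] spin 0.0001
```

Request:
carry_out --commands '[{"jaw": 0.0854, "translation": [0.0096, -0.0308, 0], "spin": 0}, {"jaw": 0.0854, "translation": [0.0096, -0.0308, 0], "spin": 0}, {"jaw": 0.0854, "translation": [0.0096, -0.0308, 0], "spin": 0}, {"jaw": 0.0854, "translation": [0.0096, -0.0308, 0], "spin": 0}, {"jaw": 0.0854, "translation": [0.0096, -0.0308, 0.01], "spin": 0}, {"jaw": 0.0854, "translation": [0.0096, -0.0308, 0.02], "spin": 0}, {"jaw": 0.0854, "translation": [0.0096, -0.0308, 0.02], "spin": 0}, {"jaw": 0.0854, "translation": [0.01, -0.0311, 0.02], "spin": 0}]'

```text
time: 17.07
tool_pos: [455.5, 8.4, 89.5]
tcp_rot: [179.9, -0.0, 59.0]
ft_force: [-0.2, 0.3, -0.3]
finger_gap: 85.5
grip_force: 0.0
```

Request:
carry_out --commands '[{"jaw": 0.0854, "translation": [0, 0, 0.02], "spin": 0}, {"jaw": 0.0854, "translation": [0, 0, 0.02], "spin": 0}, {"jaw": 0.0854, "translation": [0, 0, 0.015], "spin": 0}, {"jaw": 0.0854, "translation": [0, 0, 0.01], "spin": 0}, {"jaw": 0.0854, "translation": [0, 0, 0.005], "spin": 0}, {"jaw": 0.0854, "translation": [0, 0, 0], "spin": 0}, {"jaw": 0.0854, "translation": [0, 0, 0], "spin": 0}, {"jaw": 0.0854, "translation": [0, 0, 0], "spin": 0}]'

```text
time: 17.73
tool_pos: [457.4, 7.3, 21.1]
tcp_rot: [179.9, -0.0, 59.0]
ft_force: [-0.4, -0.4, -0.0]
finger_gap: 85.3
grip_force: 0.0
```

```bash
python3 go.py 456.6 7.5 0 59; python3 - <<'E'
from h import *
for n in("top","side"):
    p=r.snapshot(n);print(n,locate(p,"long_pipe",628,-186,0,45),locate(p,"square_plate",628,-185,59,35))
E
```

```text
17.73 [457.4   7.3  21.1] [ 1.7992e+02 -4.0000e-02  5.8990e+01] 85.3
shift [-0.3 -0.8 21.1] spin -0.0002
top (array([ 627.7, -182.4]), np.float64(0.11)) (array([ 626.4, -184.2,   58.9]), np.float64(0.431))
side (array([ 629.2, -185.8]), np.float64(0.064)) (array([ 629. , -186.7,   59.9]), np.float64(0.463))
```

Request:
carry_out --commands '[{"jaw": 0.0854, "translation": [-0.0003, -0.0008, 0.007], "spin": 0}, {"jaw": 0.0854, "translation": [0, 0, 0.007], "spin": 0}, {"jaw": 0.0854, "translation": [0, 0, 0.006], "spin": 0}, {"jaw": 0.0854, "translation": [0, 0, 0], "spin": 0}, {"jaw": 0.0854, "translation": [0, 0, 0], "spin": 0}, {"jaw": 0.0854, "translation": [0, 0, 0], "spin": 0}, {"jaw": 0.064, "translation": [0, 0, 0], "spin": 0}, {"jaw": 0.053, "translation": [0, 0, 0], "spin": 0}]' --squeeze 40

```text
time: 18.7
tool_pos: [455.9, 7.7, 0.3]
tcp_rot: [180.0, -0.0, 59.0]
ft_force: [-1.0, 0.5, 0.1]
finger_gap: 64.0
grip_force: 0.0
```

Request:
carry_out --commands '[{"jaw": 0.05, "translation": [0, 0, 0], "spin": 0}, {"jaw": 0.05, "translation": [0, 0, 0], "spin": 0}, {"jaw": 0.05, "translation": [0, 0, 0], "spin": 0}, {"jaw": 0.05, "translation": [0, 0, 0], "spin": 0}, {"jaw": 0.05, "translation": [0, 0, 0], "spin": 0}, {"jaw": 0.05, "translation": [0, 0, 0], "spin": 0}, {"jaw": 0.05, "translation": [0, 0, 0], "spin": 0}, {"jaw": 0.05, "translation": [0, 0, 0], "spin": 0}]'

```text
time: 19.37
tool_pos: [456.2, 7.6, 0.9]
tcp_rot: [179.9, -0.0, 59.0]
ft_force: [-1.7, -0.2, 5.6]
finger_gap: 57.1
grip_force: 42.0
```

```bash
python3 go.py 456.6 7.5 0 59; python3 - <<'E'
from h import *
for n in("side","top"):
    p=r.snapshot(n);print(n,locate(p,"collar",457,7))
E
```

```text
19.37 [456.2   7.6   0.9] [ 1.7994e+02 -2.0000e-02  5.9000e+01] 57.1
shift [0.1 0.4 0.9] spin 0.0
side (array([456.9,   7.2]), np.float64(0.372))
top None
```

Request:
carry_out --commands '[{"jaw": 0.05, "translation": [0, 0, -0.005], "spin": 0}, {"jaw": 0.05, "translation": [0, 0, -0.015], "spin": 0}, {"jaw": 0.05, "translation": [0, 0, -0.025], "spin": 0}, {"jaw": 0.05, "translation": [0, 0, -0.025], "spin": 0}, {"jaw": 0.05, "translation": [0, 0, -0.025], "spin": 0}, {"jaw": 0.05, "translation": [0, 0, -0.025], "spin": 0}, {"jaw": 0.05, "translation": [0, 0, -0.015], "spin": 0}, {"jaw": 0.05, "translation": [0, 0, -0.005], "spin": 0}]' --squeeze 55

```text
time: 20.23
tool_pos: [457.4, 7.6, 143.4]
tcp_rot: [179.7, -0.1, 59.0]
ft_force: [0.2, -0.4, -2.2]
finger_gap: 56.2
grip_force: 59.2
```

Request:
carry_out --commands '[{"jaw": 0.05, "translation": [-0.004, 0.013, 0], "spin": 0}, {"jaw": 0.05, "translation": [-0.008, 0.026, 0], "spin": 0}, {"jaw": 0.05, "translation": [-0.01, 0.033, 0], "spin": 0}, {"jaw": 0.05, "translation": [-0.01, 0.033, 0], "spin": 0}, {"jaw": 0.05, "translation": [-0.01, 0.033, 0], "spin": 0}, {"jaw": 0.05, "translation": [-0.01, 0.033, 0], "spin": 0}, {"jaw": 0.05, "translation": [-0.01, 0.033, 0], "spin": 0}, {"jaw": 0.05, "translation": [-0.007, 0.022, 0], "spin": 0}]'

```text
time: 20.9
tool_pos: [614.5, -170.1, 138.3]
tcp_rot: [-179.9, 0.0, 58.9]
ft_force: [0.3, 0.3, -1.7]
finger_gap: 56.2
grip_force: 59.2
```

Request:
carry_out --commands '[{"jaw": 0.05, "translation": [-0.004, 0.014, 0], "spin": 0}, {"jaw": 0.05, "translation": [-0.0026, 0.0071, 0], "spin": 0}, {"jaw": 0.05, "translation": [0, 0, 0], "spin": 0}, {"jaw": 0.05, "translation": [0, 0, 0.005], "spin": 0}, {"jaw": 0.05, "translation": [0, 0, 0.005], "spin": 0}, {"jaw": 0.05, "translation": [0, 0, 0], "spin": 0}, {"jaw": 0.05, "translation": [0, 0, 0], "spin": 0}, {"jaw": 0.05, "translation": [0, 0, 0], "spin": 0}]'

```text
time: 21.57
tool_pos: [628.2, -183.7, 130.0]
tcp_rot: [-180.0, -0.0, 59.0]
ft_force: [0.6, -0.0, -1.7]
finger_gap: 56.4
grip_force: 59.2
```

```bash
python3 go.py 629.1 -184.5 106 59; python3 - <<'E'
from h import *
p=r.snapshot("side")
u=proj(p,[628,-185,100]).astype(int)
cv2.imwrite("pics/s7.png",cv2.resize(p["pixels"][u[1]-45:u[1]+45,u[0]-55:u[0]+55],None,fx=6,fy=6,interpolation=cv2.INTER_CUBIC))
E
```

```text
21.57 [ 628.2 -183.7  130. ] [-179.99   -0.     59.04] 56.4
shift [-0.2  1.2 24. ] spin 0.0008
```

View pics/s7.png

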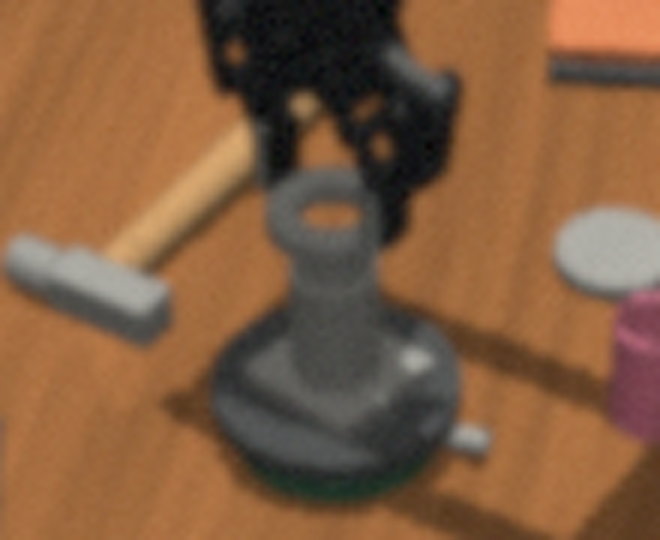

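Request:
carry_out --commands '[{"jaw": 0.05, "translation": [-0.0002, 0.0012, 0.006], "spin": 0}, {"jaw": 0.05, "translation": [0, 0, 0.006], "spin": 0}, {"jaw": 0.05, "translation": [0, 0, 0.005], "spin": 0}, {"jaw": 0.05, "translation": [0, 0, 0.003], "spin": 0}, {"jaw": 0.05, "translation": [0, 0, 0.001], "spin": 0}, {"jaw": 0.05, "translation": [0, 0, 0], "spin": 0}, {"jaw": 0.05, "translation": [0, 0, 0], "spin": 0}, {"jaw": 0.05, "translation": [0, 0, 0], "spin": 0}]'

```text
time: 22.28
tool_pos: [629.7, -185.3, 109.4]
tcp_rot: [180.0, -0.0, 59.0]
ft_force: [0.0, -0.7, -3.0]
finger_gap: 56.5
grip_force: 59.2
```

```bash
python3 go.py 629.1 -184.5 106 59
```

```text
22.28 [ 629.7 -185.3  109.4] [ 1.7997e+02 -1.0000e-02  5.9000e+01] 56.5
shift [ 0.4 -0.9  3.4] spin -0.0
```

Request:
carry_out --commands '[{"jaw": 0.05, "translation": [0.0004, -0.0009, 0.001], "spin": 0}, {"jaw": 0.05, "translation": [0, 0, 0.001], "spin": 0}, {"jaw": 0.05, "translation": [0, 0, 0.0005], "spin": 0}, {"jaw": 0.05, "translation": [0, 0, 0], "spin": 0}, {"jaw": 0.05, "translation": [0, 0, 0], "spin": 0}, {"jaw": 0.05, "translation": [0, 0, 0], "spin": 0}, {"jaw": 0.05, "translation": [0, 0, 0], "spin": 0}, {"jaw": 0.05, "translation": [0, 0, 0], "spin": 0}]'

```text
time: 22.95
tool_pos: [628.9, -184.4, 106.6]
tcp_rot: [180.0, 0.0, 59.0]
ft_force: [-0.6, 0.7, -2.2]
finger_gap: 56.2
grip_force: 59.2
```

```bash
python3 go.py 629.1 -184.5 106 59
```

```text
22.95 [ 628.9 -184.4  106.6] [179.99   0.    59.  ] 56.2
shift [0.  0.2 0.6] spin 0.0001
```

Request:
carry_out --commands '[{"jaw": 0.05, "translation": [0, 0, 0.0005], "spin": 0}, {"jaw": 0.05, "translation": [0, 0, 0.0005], "spin": 0}, {"jaw": 0.05, "translation": [0, 0, 0.0003], "spin": 0}, {"jaw": 0.05, "translation": [0, 0, 0], "spin": 0}, {"jaw": 0.05, "translation": [0, 0, 0], "spin": 0}, {"jaw": 0.05, "translation": [0, 0, 0], "spin": 0}, {"jaw": 0.05, "translation": [0, 0, 0], "spin": 0}, {"jaw": 0.05, "translation": [0, 0, 0], "spin": 0}]'

```text
time: 23.62
tool_pos: [629.1, -184.4, 106.2]
tcp_rot: [180.0, -0.0, 59.0]
ft_force: [-2.8, 1.1, 5.8]
finger_gap: 56.4
grip_force: 60.0
```

Request:
carry_out --commands '[{"jaw": 0.06, "translation": [0, 0, 0], "spin": 0}, {"jaw": 0.07, "translation": [0, 0, 0], "spin": 0}, {"jaw": 0.0854, "translation": [0, 0, 0], "spin": 0}, {"jaw": 0.0854, "translation": [0, 0, 0], "spin": 0}, {"jaw": 0.0854, "translation": [0, 0, -0.01], "spin": 0}, {"jaw": 0.0854, "translation": [0, 0, -0.02], "spin": 0}, {"jaw": 0.0854, "translation": [0, 0, -0.025], "spin": 0}, {"jaw": 0.0854, "translation": [0, 0, -0.02], "spin": 0}]'

```text
time: 24.28
tool_pos: [629.0, -184.4, 182.3]
tcp_rot: [180.0, -0.0, 59.0]
ft_force: [0.8, -0.4, 0.8]
finger_gap: 85.4
grip_force: 0.0
```

```bash
python3 go.py 516.7 -337.5 100 59
```

```text
24.28 [ 629.  -184.4  182.3] [ 1.7996e+02 -1.0000e-02  5.9000e+01] 85.4
shift [-189.1  -17.5   82.3] spin 0.0
```

Request:
carry_out --commands '[{"jaw": 0.0854, "translation": [-0.0236, -0.0022, 0], "spin": 0}, {"jaw": 0.0854, "translation": [-0.0236, -0.0022, 0], "spin": 0}, {"jaw": 0.0854, "translation": [-0.0236, -0.0022, 0], "spin": 0}, {"jaw": 0.0854, "translation": [-0.0236, -0.0022, 0], "spin": 0}, {"jaw": 0.0854, "translation": [-0.0236, -0.0022, 0.01], "spin": 0}, {"jaw": 0.0854, "translation": [-0.0236, -0.0022, 0.02], "spin": 0}, {"jaw": 0.0854, "translation": [-0.0236, -0.0022, 0.025], "spin": 0}, {"jaw": 0.0854, "translation": [-0.0236, -0.0022, 0.025], "spin": 0}]'

```text
time: 24.95
tool_pos: [516.6, -338.6, 101.2]
tcp_rot: [179.8, 0.0, 59.0]
ft_force: [0.0, 0.1, -0.6]
finger_gap: 84.9
grip_force: 0.0
```

Request:
carry_out --commands '[{"jaw": 0.0854, "translation": [0, 0, 0.025], "spin": 0}, {"jaw": 0.0854, "translation": [0, 0, 0.02], "spin": 0}, {"jaw": 0.0854, "translation": [0, 0, 0.02], "spin": 0}, {"jaw": 0.0854, "translation": [0, 0, 0.01], "spin": 0}, {"jaw": 0.0854, "translation": [0, 0, 0.005], "spin": 0}, {"jaw": 0.0854, "translation": [0, 0, 0], "spin": 0}, {"jaw": 0.0854, "translation": [0, 0, 0], "spin": 0}, {"jaw": 0.0854, "translation": [0, 0, 0], "spin": 0}]'

```text
time: 25.62
tool_pos: [517.7, -337.8, 22.0]
tcp_rot: [179.9, 0.0, 59.0]
ft_force: [0.4, 0.4, 0.2]
finger_gap: 85.2
grip_force: 0.0
```

```bash
python3 go.py 516.7 -337.5 -1 59; python3 - <<'E'
from h import *
for n in("top","side"):
    p=r.snapshot(n);print(n,locate(p,"collar",629,-185,0,105),locate(p,"long_pipe",628,-186,0,45))
    u=proj(p,[628,-185,75]).astype(int)
    cv2.imwrite(f"pics/{n}8.png",cv2.resize(p["pixels"][u[1]-45:u[1]+45,u[0]-45:u[0]+55],None,fx=4,fy=4,interpolation=cv2.INTER_CUBIC))
a=cv2.imread("pics/top8.png");b=cv2.imread("pics/side8.png");cv2.imwrite("pics/8.png",np.hstack([a,b]))
E
```

```text
25.62 [ 517.7 -337.8   22. ] [1.7985e+02 2.0000e-02 5.9020e+01] 85.2
shift [-0.2 -1.1 23. ] spin 0.0003
top (array([ 628. , -182.9]), np.float64(0.047)) (array([ 623.8, -179.1]), np.float64(0.748))
side (array([ 630. , -186.3]), np.float64(0.048)) (array([ 628.4, -181.8]), np.float64(0.345))
```

View pics/8.png

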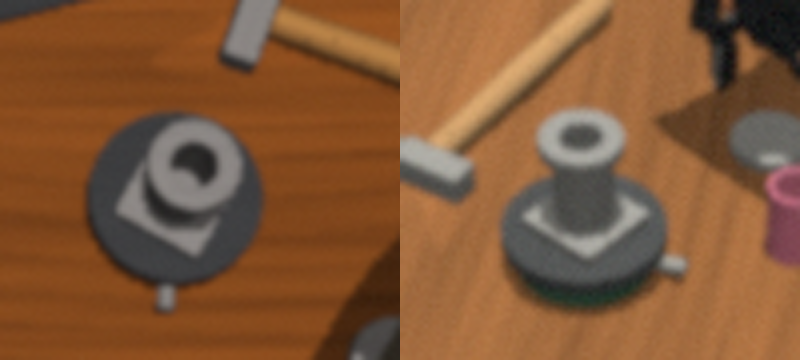

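The first foot stands well, with the collar centred on the pipe. Next is the disc.

Request:
carry_out --commands '[{"jaw": 0.0854, "translation": [-0.0002, -0.0008, 0.008], "spin": 0}, {"jaw": 0.0854, "translation": [0, 0, 0.008], "spin": 0}, {"jaw": 0.0854, "translation": [0, 0, 0.005], "spin": 0}, {"jaw": 0.0854, "translation": [0, 0, 0], "spin": 0}, {"jaw": 0.0854, "translation": [0, 0, 0], "spin": 0}, {"jaw": 0.0854, "translation": [0, 0, 0], "spin": 0}, {"jaw": 0.068, "translation": [0, 0, 0], "spin": 0}, {"jaw": 0.057, "translation": [0, 0, 0], "spin": 0}]' --squeeze 40

```text
time: 26.58
tool_pos: [516.1, -337.2, -0.3]
tcp_rot: [179.9, 0.0, 59.0]
ft_force: [2.7, -1.0, 1.7]
finger_gap: 63.7
grip_force: 1.2
```

Request:
carry_out --commands '[{"jaw": 0.055, "translation": [0, 0, 0], "spin": 0}, {"jaw": 0.055, "translation": [0, 0, 0], "spin": 0}, {"jaw": 0.055, "translation": [0, 0, 0], "spin": 0}, {"jaw": 0.055, "translation": [0, 0, 0], "spin": 0}, {"jaw": 0.055, "translation": [0, 0, 0], "spin": 0}, {"jaw": 0.055, "translation": [0, 0, 0], "spin": 0}, {"jaw": 0.055, "translation": [0, 0, 0], "spin": 0}, {"jaw": 0.055, "translation": [0, 0, 0], "spin": 0}]'

```text
time: 27.25
tool_pos: [516.3, -337.3, 0.4]
tcp_rot: [179.9, 0.0, 59.0]
ft_force: [-1.3, 1.5, 5.8]
finger_gap: 61.6
grip_force: 42.2
```

```bash
python3 go.py 516.7 -337.5 -1 59
```

```text
27.25 [ 5.163e+02 -3.373e+02  4.000e-01] [1.7993e+02 1.0000e-02 5.9010e+01] 61.6
shift [0.  0.5 1.4] spin 0.0001
```

Request:
carry_out --commands '[{"jaw": 0.055, "translation": [0, 0, -0.005], "spin": 0}, {"jaw": 0.055, "translation": [0, 0, -0.015], "spin": 0}, {"jaw": 0.055, "translation": [0, 0, -0.025], "spin": 0}, {"jaw": 0.055, "translation": [0, 0, -0.03], "spin": 0}, {"jaw": 0.055, "translation": [0, 0, -0.03], "spin": 0}, {"jaw": 0.055, "translation": [0, 0, -0.03], "spin": 0}, {"jaw": 0.055, "translation": [0, 0, -0.02], "spin": 0}, {"jaw": 0.055, "translation": [0, 0, -0.01], "spin": 0}]' --squeeze 60

```text
time: 27.92
tool_pos: [517.1, -337.9, 168.4]
tcp_rot: [179.7, 0.0, 59.0]
ft_force: [0.8, -0.7, -2.6]
finger_gap: 60.3
grip_force: 65.5
```

Request:
carry_out --commands '[{"jaw": 0.055, "translation": [0.01, -0.0035, 0], "spin": 0}, {"jaw": 0.055, "translation": [0.02, -0.0071, 0], "spin": 0}, {"jaw": 0.055, "translation": [0.03, -0.0106, 0], "spin": 0}, {"jaw": 0.055, "translation": [0.034, -0.0121, 0], "spin": 0}, {"jaw": 0.055, "translation": [0.034, -0.0121, 0], "spin": 0}, {"jaw": 0.055, "translation": [0.034, -0.0121, 0], "spin": 0}, {"jaw": 0.055, "translation": [0.034, -0.0121, 0], "spin": 0}, {"jaw": 0.055, "translation": [0.034, -0.0121, 0], "spin": 0}]'

```text
time: 28.58
tool_pos: [562.7, -94.8, 161.4]
tcp_rot: [-179.8, 0.0, 59.0]
ft_force: [1.0, 0.0, -2.1]
finger_gap: 59.9
grip_force: 65.5
```

Request:
carry_out --commands '[{"jaw": 0.055, "translation": [0.034, -0.0121, 0], "spin": 0}, {"jaw": 0.055, "translation": [0.034, -0.0121, 0], "spin": 0}, {"jaw": 0.055, "translation": [0.034, -0.0121, 0], "spin": 0}, {"jaw": 0.055, "translation": [0.034, -0.0121, 0], "spin": 0}, {"jaw": 0.055, "translation": [0.034, -0.0121, 0], "spin": 0}, {"jaw": 0.055, "translation": [0.025, -0.0089, 0], "spin": 0}, {"jaw": 0.055, "translation": [0.0193, -0.0061, 0], "spin": 0}, {"jaw": 0.055, "translation": [0, 0, 0], "spin": 0}]'

```text
time: 29.25
tool_pos: [608.2, 129.8, 161.2]
tcp_rot: [-179.8, 0.0, 59.2]
ft_force: [0.7, 0.6, -3.2]
finger_gap: 60.3
grip_force: 65.4
```

Request:
carry_out --commands '[{"jaw": 0.055, "translation": [0, 0, 0.02], "spin": 0}, {"jaw": 0.055, "translation": [0, 0, 0.03], "spin": 0}, {"jaw": 0.055, "translation": [0, 0, 0.03], "spin": 0}, {"jaw": 0.055, "translation": [0, 0, 0.025], "spin": 0}, {"jaw": 0.055, "translation": [0, 0, 0.015], "spin": 0}, {"jaw": 0.055, "translation": [0, 0, 0], "spin": 0}, {"jaw": 0.055, "translation": [0, 0, 0], "spin": 0}, {"jaw": 0.055, "translation": [0, 0, 0], "spin": 0}]'

```text
time: 29.92
tool_pos: [609.9, 125.0, 44.6]
tcp_rot: [180.0, -0.0, 59.0]
ft_force: [0.7, 0.3, -1.3]
finger_gap: 60.4
grip_force: 65.6
```

```bash
python3 go.py 610 124.8 25.4 59
```

```text
29.92 [609.9 125.   44.6] [ 1.7999e+02 -1.0000e-02  5.9000e+01] 60.4
shift [-0.1  0.2 19.2] spin 0.0
```

Request:
carry_out --commands '[{"jaw": 0.055, "translation": [0, 0, 0.005], "spin": 0}, {"jaw": 0.055, "translation": [0, 0, 0.005], "spin": 0}, {"jaw": 0.055, "translation": [0, 0, 0.004], "spin": 0}, {"jaw": 0.055, "translation": [0, 0, 0.001], "spin": 0}, {"jaw": 0.055, "translation": [0, 0, 0], "spin": 0}, {"jaw": 0.055, "translation": [0, 0, 0], "spin": 0}, {"jaw": 0.055, "translation": [0, 0, 0], "spin": 0}, {"jaw": 0.055, "translation": [0, 0, 0], "spin": 0}]'

```text
time: 30.58
tool_pos: [610.0, 124.9, 29.5]
tcp_rot: [180.0, -0.0, 59.0]
ft_force: [-0.4, 0.9, -1.7]
finger_gap: 60.8
grip_force: 65.6
```

```bash
python3 go.py 610 124.8 25.4 59;  python3 - <<'E'
from h import *
p=r.snapshot("side")
u=proj(p,[610,125,30]).astype(int)
cv2.imwrite("pics/s9.png",cv2.resize(p["pixels"][u[1]-45:u[1]+45,u[0]-55:u[0]+55],None,fx=5,fy=5,interpolation=cv2.INTER_CUBIC))
E
```

```text
30.58 [610.  124.9  29.5] [ 1.7998e+02 -2.0000e-02  5.9000e+01] 60.8
shift [-0.1  0.   4.1] spin 0.0
```

View pics/s9.png

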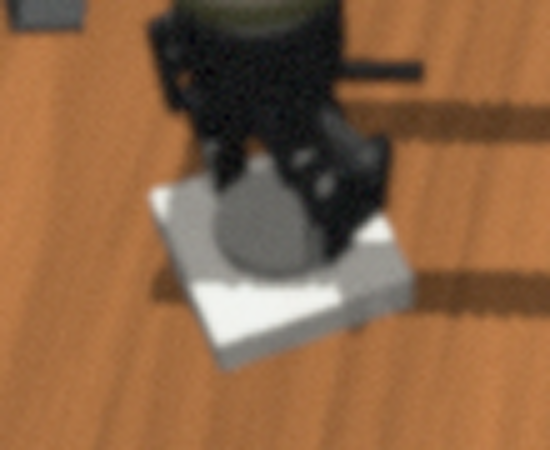

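Request:
carry_out --commands '[{"jaw": 0.055, "translation": [0, 0, 0.0015], "spin": 0}, {"jaw": 0.055, "translation": [0, 0, 0.001], "spin": 0}, {"jaw": 0.055, "translation": [0, 0, 0.001], "spin": 0}, {"jaw": 0.055, "translation": [0, 0, 0.0005], "spin": 0}, {"jaw": 0.055, "translation": [0, 0, 0.0005], "spin": 0}, {"jaw": 0.055, "translation": [0, 0, 0], "spin": 0}, {"jaw": 0.055, "translation": [0, 0, 0], "spin": 0}, {"jaw": 0.055, "translation": [0, 0, 0], "spin": 0}]'

```text
time: 31.3
tool_pos: [609.9, 125.0, 25.7]
tcp_rot: [180.0, 0.0, 59.0]
ft_force: [-5.8, -0.8, 7.9]
finger_gap: 60.3
grip_force: 66.8
```

Contact. I'll release, lift, and move to short pipe at (441,138.6).

Request:
carry_out --commands '[{"jaw": 0.07, "translation": [0, 0, 0], "spin": 0}, {"jaw": 0.0854, "translation": [0, 0, 0], "spin": 0}, {"jaw": 0.0854, "translation": [0, 0, 0], "spin": 0}, {"jaw": 0.0854, "translation": [0, 0, 0], "spin": 0}, {"jaw": 0.0854, "translation": [0, 0, -0.01], "spin": 0}, {"jaw": 0.0854, "translation": [0, 0, -0.02], "spin": 0}, {"jaw": 0.0854, "translation": [0, 0, -0.03], "spin": 0}, {"jaw": 0.0854, "translation": [0, 0, -0.02], "spin": 0}]'

```text
time: 31.97
tool_pos: [610.4, 125.0, 107.5]
tcp_rot: [179.9, -0.1, 59.0]
ft_force: [0.7, -0.3, 0.4]
finger_gap: 85.3
grip_force: 0.0
```

Request:
carry_out --commands '[{"jaw": 0.0854, "translation": [-0.012, -0.024, 0], "spin": 0}, {"jaw": 0.0854, "translation": [-0.012, -0.024, 0], "spin": 0}, {"jaw": 0.0854, "translation": [-0.012, -0.024, 0], "spin": 0}, {"jaw": 0.0854, "translation": [-0.012, -0.024, 0], "spin": 0}, {"jaw": 0.0854, "translation": [-0.012, -0.024, 0], "spin": 0}, {"jaw": 0.0854, "translation": [-0.012, -0.024, 0], "spin": 0}, {"jaw": 0.0854, "translation": [-0.003, -0.008, 0], "spin": 0}, {"jaw": 0.0854, "translation": [0, 0, 0], "spin": 0}]'

```text
time: 32.63
tool_pos: [439.6, 139.3, 105.2]
tcp_rot: [180.0, -0.0, 59.1]
ft_force: [-0.2, -1.0, -0.2]
finger_gap: 85.1
grip_force: 0.0
```

```bash
python3 - <<'E'
from h import *
for n in("top","side"):
    p=r.snapshot(n);print(n,locate(p,"round_disc",610,125,0,25),locate(p,"short_pipe",441,138.6),locate(p,"block",610,125,34))
    u=proj(p,[610,125,25]).astype(int)
    cv2.imwrite(f"pics/{n}10.png",cv2.resize(p["pixels"][u[1]-45:u[1]+45,u[0]-45:u[0]+55],None,fx=4,fy=4,interpolation=cv2.INTER_CUBIC))
a=cv2.imread("pics/top10.png");b=cv2.imread("pics/side10.png");cv2.imwrite("pics/10.png",np.hstack([a,b]))
E
python3 go.py 441 138.6 14 59
```

```text
top (array([609.7, 125.8]), np.float64(0.225)) None (array([608. , 126.4,  35.1]), np.float64(0.514))
side (array([610.1, 123.4]), np.float64(0.065)) (array([443.4, 137.8]), np.float64(0.113)) (array([610.4, 122.5,  33.5]), np.float64(0.065))
33.03 [441.5 138.8 104.7] [-1.800e+02  1.000e-02  5.898e+01] 85.3
shift [-0.4 -0.3 90.7] spin -0.0004
```

View pics/10.png

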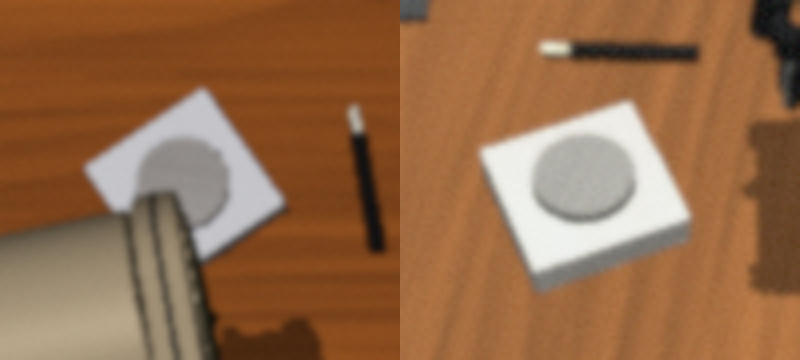

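The disc is centred on the block. Next is the short pipe.

Request:
carry_out --commands '[{"jaw": 0.0854, "translation": [-0.0002, -0.0003, 0.015], "spin": 0}, {"jaw": 0.0854, "translation": [0, 0, 0.025], "spin": 0}, {"jaw": 0.0854, "translation": [0, 0, 0.025], "spin": 0}, {"jaw": 0.0854, "translation": [0, 0, 0.02], "spin": 0}, {"jaw": 0.0854, "translation": [0, 0, 0.009], "spin": 0}, {"jaw": 0.0854, "translation": [0, 0, 0], "spin": 0}, {"jaw": 0.0854, "translation": [0, 0, 0], "spin": 0}, {"jaw": 0.06, "translation": [0, 0, 0], "spin": 0}]' --squeeze 40

```text
time: 33.7
tool_pos: [441.8, 139.1, 12.1]
tcp_rot: [179.9, -0.1, 59.0]
ft_force: [-0.1, 0.1, 1.2]
finger_gap: 75.3
grip_force: 0.0
```

Request:
carry_out --commands '[{"jaw": 0.05, "translation": [0, 0, 0], "spin": 0}, {"jaw": 0.043, "translation": [0, 0, 0], "spin": 0}, {"jaw": 0.043, "translation": [0, 0, 0], "spin": 0}, {"jaw": 0.043, "translation": [0, 0, 0], "spin": 0}, {"jaw": 0.043, "translation": [0, 0, 0], "spin": 0}, {"jaw": 0.043, "translation": [0, 0, 0], "spin": 0}, {"jaw": 0.043, "translation": [0, 0, 0], "spin": 0}, {"jaw": 0.043, "translation": [0, 0, 0], "spin": 0}]'

```text
time: 34.37
tool_pos: [441.8, 139.2, 12.5]
tcp_rot: [179.9, -0.1, 59.0]
ft_force: [-3.4, -1.1, 8.2]
finger_gap: 49.3
grip_force: 40.1
```

```bash
python3 go.py 609.7 125 100 59; python3 - <<'E'
from h import *
for n in("top","side"):
    p=r.snapshot(n);print(n,locate(p,"short_pipe",441,138.6))
E
```

```text
34.37 [441.8 139.2  12.5] [ 1.7989e+02 -1.0000e-01  5.9010e+01] 49.3
shift [ 74.4 151.4 -87. ] spin 0.0002
top None
side (array([443.6, 136. ]), np.float64(0.418))
```

Request:
carry_out --commands '[{"jaw": 0.043, "translation": [0, 0, -0.005], "spin": 0}, {"jaw": 0.043, "translation": [0, 0, -0.015], "spin": 0}, {"jaw": 0.043, "translation": [0, 0, -0.02], "spin": 0}, {"jaw": 0.043, "translation": [0, 0, -0.02], "spin": 0}, {"jaw": 0.043, "translation": [0, 0, -0.015], "spin": 0}, {"jaw": 0.043, "translation": [0, 0, -0.005], "spin": 0}, {"jaw": 0.043, "translation": [0.005, 0.01, 0], "spin": 0}, {"jaw": 0.043, "translation": [0.0085, 0.017, 0], "spin": 0}]' --squeeze 50

```text
time: 35.23
tool_pos: [470.0, 136.8, 90.9]
tcp_rot: [-180.0, -0.0, 59.0]
ft_force: [-0.4, -0.5, -1.3]
finger_gap: 48.9
grip_force: 52.0
```

Request:
carry_out --commands '[{"jaw": 0.043, "translation": [0.011, 0.022, 0], "spin": 0}, {"jaw": 0.043, "translation": [0.011, 0.022, 0], "spin": 0}, {"jaw": 0.043, "translation": [0.011, 0.022, 0], "spin": 0}, {"jaw": 0.043, "translation": [0.011, 0.022, 0], "spin": 0}, {"jaw": 0.043, "translation": [0.009, 0.018, 0], "spin": 0}, {"jaw": 0.043, "translation": [0.006, 0.012, 0], "spin": 0}, {"jaw": 0.043, "translation": [0.0028, 0.0062, 0], "spin": 0}, {"jaw": 0.043, "translation": [0, 0, 0], "spin": 0}]'

```text
time: 35.9
tool_pos: [609.5, 125.2, 90.0]
tcp_rot: [-180.0, 0.0, 59.0]
ft_force: [0.3, -0.0, -1.7]
finger_gap: 49.3
grip_force: 52.1
```

Request:
carry_out --commands '[{"jaw": 0.043, "translation": [0, 0, 0.01], "spin": 0}, {"jaw": 0.043, "translation": [0, 0, 0.01], "spin": 0}, {"jaw": 0.043, "translation": [0, 0, 0.01], "spin": 0}, {"jaw": 0.043, "translation": [0, 0, 0.005], "spin": 0}, {"jaw": 0.043, "translation": [0, 0, 0.003], "spin": 0}, {"jaw": 0.043, "translation": [0, 0, 0], "spin": 0}, {"jaw": 0.043, "translation": [0, 0, 0], "spin": 0}, {"jaw": 0.043, "translation": [0, 0, 0], "spin": 0}]'

```text
time: 36.57
tool_pos: [609.3, 125.7, 53.3]
tcp_rot: [180.0, -0.0, 59.0]
ft_force: [1.1, 0.1, -1.6]
finger_gap: 49.0
grip_force: 52.1
```

```bash
python3 go.py 610.2 125.9 47.5 59
```

```text
36.57 [609.3 125.7  53.3] [ 1.7996e+02 -3.0000e-02  5.9010e+01] 49.0
shift [0.7 0.7 5.8] spin 0.0001
```

Request:
carry_out --commands '[{"jaw": 0.043, "translation": [0.0006, 0.0006, 0.002], "spin": 0}, {"jaw": 0.043, "translation": [0, 0, 0.001], "spin": 0}, {"jaw": 0.043, "translation": [0, 0, 0.0005], "spin": 0}, {"jaw": 0.043, "translation": [0, 0, 0], "spin": 0}, {"jaw": 0.043, "translation": [0, 0, 0], "spin": 0}, {"jaw": 0.043, "translation": [0, 0, 0], "spin": 0}, {"jaw": 0.043, "translation": [0, 0, 0], "spin": 0}, {"jaw": 0.043, "translation": [0, 0, 0], "spin": 0}]'

```text
time: 37.23
tool_pos: [609.8, 125.8, 49.3]
tcp_rot: [180.0, -0.0, 59.0]
ft_force: [-0.8, 0.0, -1.7]
finger_gap: 48.8
grip_force: 52.1
```

```bash
python3 go.py 610.2 125.9 47.5 59
```

```text
37.23 [609.8 125.8  49.3] [ 1.8e+02 -1.0e-02  5.9e+01] 48.8
shift [0.3 0.3 1.8] spin 0.0
```

Request:
carry_out --commands '[{"jaw": 0.043, "translation": [0.0003, 0.0003, 0.001], "spin": 0}, {"jaw": 0.043, "translation": [0, 0, 0.0005], "spin": 0}, {"jaw": 0.043, "translation": [0, 0, 0.0005], "spin": 0}, {"jaw": 0.043, "translation": [0, 0, 0], "spin": 0}, {"jaw": 0.043, "translation": [0, 0, 0], "spin": 0}, {"jaw": 0.043, "translation": [0, 0, 0], "spin": 0}, {"jaw": 0.043, "translation": [0, 0, 0], "spin": 0}, {"jaw": 0.043, "translation": [0, 0, 0], "spin": 0}]'

```text
time: 37.9
tool_pos: [610.3, 125.9, 47.7]
tcp_rot: [180.0, -0.0, 59.0]
ft_force: [-3.9, 0.2, 5.0]
finger_gap: 48.7
grip_force: 52.6
```

Contact. I'll release, rise and back off.

Request:
carry_out --commands '[{"jaw": 0.06, "translation": [0, 0, 0], "spin": 0}, {"jaw": 0.075, "translation": [0, 0, 0], "spin": 0}, {"jaw": 0.0854, "translation": [0, 0, 0], "spin": 0}, {"jaw": 0.0854, "translation": [0, 0, 0], "spin": 0}, {"jaw": 0.0854, "translation": [0, 0, -0.01], "spin": 0}, {"jaw": 0.0854, "translation": [0, 0, -0.03], "spin": 0}, {"jaw": 0.0854, "translation": [0, 0, -0.035], "spin": 0}, {"jaw": 0.0854, "translation": [0, 0, -0.035], "spin": 0}]'

```text
time: 38.57
tool_pos: [609.3, 125.8, 158.3]
tcp_rot: [-179.9, 0.1, 59.0]
ft_force: [1.2, -0.0, 0.9]
finger_gap: 85.2
grip_force: 0.0
```

Request:
carry_out --commands '[{"jaw": 0.0854, "translation": [-0.015, -0.028, 0], "spin": 0}, {"jaw": 0.0854, "translation": [-0.015, -0.028, 0], "spin": 0}, {"jaw": 0.0854, "translation": [-0.015, -0.028, 0], "spin": 0}, {"jaw": 0.0854, "translation": [-0.015, -0.028, 0], "spin": 0}, {"jaw": 0.0854, "translation": [-0.015, -0.028, 0], "spin": 0}, {"jaw": 0.0854, "translation": [-0.015, -0.028, 0], "spin": 0}, {"jaw": 0.0854, "translation": [0, 0, 0], "spin": 0}, {"jaw": 0.0854, "translation": [0, 0, 0], "spin": 0}]'

```text
time: 39.23
tool_pos: [418.8, 135.5, 157.9]
tcp_rot: [179.9, -0.1, 59.1]
ft_force: [0.9, -0.1, 0.6]
finger_gap: 85.4
grip_force: 0.0
```

```bash
python3 - <<'E'
from h import *
for n in("top","side"):
    p=r.snapshot(n);print(n,locate(p,"short_pipe",610,125,0,35),locate(p,"collar",629,-185,0,105))
    cv2.imwrite(f"pics/{n}11.png",cv2.resize(p["pixels"][110:310,180:420] if n=="top" else p["pixels"][90:290,180:420],None,fx=1.66,fy=2,interpolation=cv2.INTER_CUBIC))
a=cv2.imread("pics/top11.png");b=cv2.imread("pics/side11.png");cv2.imwrite("pics/11.png",np.hstack([a,b]))
E
```

```text
top (array([608.1, 127.3]), np.float64(0.1)) (array([ 627.6, -182.6]), np.float64(0.126))
side (array([609.8, 124. ]), np.float64(0.066)) (array([ 629.1, -186.8]), np.float64(0.063))
```

View pics/11.png

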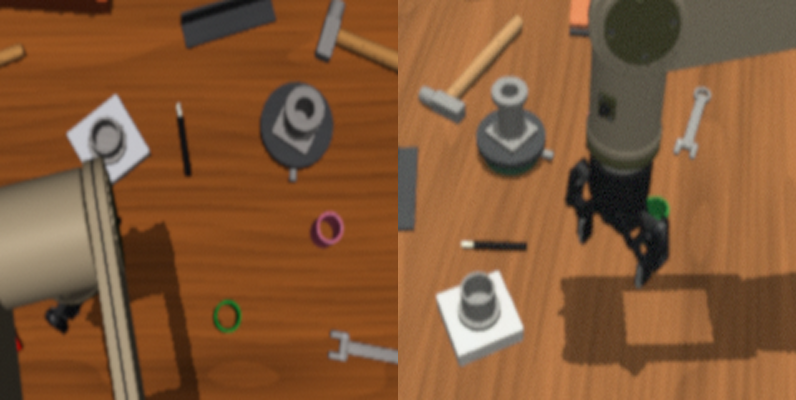

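Both feet stand as asked. The pipe is centred on the disc to within about 1 mm, the look-alikes have not been touched and the arm is clear.

```bash
python3 -c "
from bench import r
print(r.hand_in())"
```

```text
the job is handed in; nothing more can be done
None
```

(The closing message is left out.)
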